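Aim the bench lamp and hold the test jig at working stroke

ROBOT

A 7-joint arm with a two-finger parallel gripper is mounted at the origin on the work surface. World frame = base frame: x ahead of the robot, y to its left, z up, the work surface at z = 0. Lengths are in m, angles in degrees, forces in N, time in s.
With the tool pointing down it reaches from about 0.425 to 0.875 m from the base axis. Payload 4.7 kg.
Tool frame: the origin (TCP) lies at the very end of the fingers, on their centre line; the grasp point (between the pads) lies 19 mm behind it; z points along the fingers, y is the line along which they close (so a half turn about z gives the same grasp; the last joint's range is limited). The gripper opens to 87 mm and grips with 3 to 60 N. Pads are 19 mm wide; open, the fingers measure 117 mm over their backs; the gripper's body (75 mm by 190 mm) begins 51 mm behind the grasp point.
Start: joints at [-64.28, 18.392, -4.016, 83.108, 1.295, 78.541, -3.26], TCP at [0.274, 0.59, 0.223] pointing down, gripper open.
Joint ranges: [-163.93, 163.93], [-17.29, 119.83], [-79.2, 71.16], [3.27, 140.29], [-89.18, 269.18], [5.43, 117.66], [-154.24, 154.24]. Speed limits (degrees/s): [147.25, 147.25, 180, 180, 180, 180, 180].

INTERFACE

Orientations are given as [roll, pitch, yaw] about the fixed x, y, z axes, in that order (R = Rz(yaw) Ry(pitch) Rx(roll)).
In Python, from cell import get_obs, cams, ticket, finder gives the robot as it stands.
- The arm moves only by the shell command python3 -m creep 'ROWS' [FORCE]. ROWS is text: rows parted by semicolons, each of 5 numbers parted by spaces: the shift along the world's x, y, z in m, then the turn about the world's z in degrees, then the finger opening in m, from 0 to 0.087. A call has 1 to 8 rows; each row shifts and turns the commanded pose from where the row before left it; what a row does not reach is not made up. A row lasts 1/8 s, in which the tool goes at most 62.5 mm and 10.7 degrees, less where a joint would pass 70% of its speed; a pose out of reach is approached as far as the arm can. A call with a gripper value outside its range is refused whole. The fingers move at their own pace and stop on an object; FORCE is the grip in N (left out, the last holds). Time passes only in rows, so rows that do not move let the fingers close. It gives the time, the measured TCP pose, the force, the opening and the grip force at its end, in the units of the state.
- get_obs(): the state, without advancing time (a new reading comes with each control period).
- cams.read_camera(name): name is "scene" or "side" or "wrist"; returns the picture (480x640x3 uint8, red, green, blue); there is no depth.
- cams.calibration(name): a dict with "fx", "fy", "cx", "cy" (pixels), "extrinsics" (4x4, takes a point from world to camera coordinates). Camera axes: x right, y down, z forward; pixel columns grow to the right and rows downward; lengths in m; the calibration is good to about 2 mm. The wrist camera is an equidistant fisheye: a pixel r from the principal point sees the ray r / f radians off the axis. A picture is of the moment at which its call begins: read the wrist's pose just before it. calibration takes no time and is no camera call; for the wrist camera it gives the pose at the moment of the call.
- ticket.sign_off(): hands the job in; it is judged then, once.
Trained networks look in the newest picture that a camera, given by its name, has taken for a name from the list of things; names that differ only in an ending like _2 or _b are one class to them, and where a whole thing is asked for, a point or a joint stands for the part that bears it (a point fixed in the world has none). Each returns a list of dicts, best first, with "p" (0 to 1); they miss things now and then, are a little off and sometimes report something else, mostly with a low value. They report only what shows in the picture. A call takes as long as a camera call. They do not tell look-alikes from the thing itself.
- finder.masks_of(name, camera): "mask" (480x640 bool, what is visible of it) and "xy" ([column, row] in pixels, amid what is visible of it).
- finder.tip_of(name, camera): "xy" ([column, row] in pixels: a listed point, or the origin of a listed thing).
The state is a dict: "time_s": time; "qpos": joint angles; "joint_velocities": joint speeds; "effort": joint torques, N m; "tool_pos": TCP position; "tool_rot": TCP orientation; "force": force on the tool from outside, world axes, zero at the start; "wrist_torque": the same for the moment, N m; "grip_width": finger opening in m; "grasp_force": force on a finger pad.
Only numpy, scipy, OpenCV 4.12 (cv2) and the standard library are available. Lean on these libraries where they do the work, as an engineer would, in place of code of your own. Each camera call takes 0.05 s, during which the arm holds its last target. There are 200 camera calls.

TASK

Turn and tilt the bench lamp until it points straight at the middle of the green circuit board in the test jig, and let go of it. Then press the jig's orange palm knob down until its pointer stands in the green band of the gauge, never going on into the red, hold it there for three seconds, and finish while still holding it there. Keep the lamp aimed, and leave the multimeter, the spray can and the screwdriver where they are.

Things in the scene. Friction and masses are not known exactly. Their poses are not given: they have to be found in the camera images.
- lamp_base: Bench spot lamp, fixed to the bench: round wooden foot 110 mm across, upright brass post, U-shaped yoke that swivels on the post, orange conical lamp head that tilts in the yoke, and a ball handle behind the head. Origin at the centre of the foot's underside, on the swivel axis; with the swivel at 0 the lamp looks along this body's +x
- lamp_pivot (a point): Where the lamp's vertical swivel axis and level tilt axis cross, inside the head, 216 mm above the bench. The beam's axis, the handle's rod and the ball's centre lie on one line through it. Axes turn with the yoke: z up, x the lamp's heading, y the tilt axis. The yoke is 124 mm wide and rises 11 mm above this point; the head's radius is at most 44 mm, from 40 mm behind to 57 mm ahead
- lamp_lens (a point): Centre of the pale yellow front glass of the lamp head, 57 mm in front of the pivot, 80 mm across; x points out along the beam, y along the tilt axis
- lamp_ball (a point): Centre of the black ball, 26 mm across, at the rear end of the handle, 120 mm behind the pivot on the beam's line, on a steel rod of 9 mm; the rod is free for 67 mm before it enters the head. Same axes as lamp_lens (rod runs from the ball along +x). Pinch the ball from above and move it about the pivot to aim the lamp
- lamp_swivel (a joint): Swivel angle of the lamp, rad, grows anticlockwise seen from above, -1.9 to 1.9. Stays where it is left (friction 0.2 N m, about 2 N at the ball)
- lamp_tilt (a joint): Tilt of the lamp head, rad: 0 level, grows as the head looks down (and the ball rises), -0.6 to 0.95. Stays where it is left (friction 0.25 N m)
- board_mid (a point): Middle of the green circuit board (80 x 66 mm), on its upper face 32 mm above the bench, straight under the palm knob. The board lies in a grey and black test jig (base 130 x 150 mm, fixed to the bench) with an aluminium C-frame whose column stands at the jig's -y side; axes are the jig's: z up, x and y along the base
- palm_knob (a point): Orange palm knob on top of the jig's plunger, 48 mm across, 22 mm thick; origin at the middle of its flat top, 176 mm above the bench at rest, z up. It moves straight down with the plunger. The gauge stands on the column 36 to 84 mm to its jig -y side and ends 160 mm above the bench
- plunger (a joint): How far the plunger is pressed down, m: 0 at rest, 0.028 at its stop. The black pointer under the knob shows it on the upright gauge plate: green band from 0.010 to 0.018 (knob top 166 to 158 mm above the bench), then white, red from 0.021 to the stop. It springs back when let go: 4 N at rest, plus 0.4 N per mm, about 9.6 N in the middle of the green band
- multimeter: Loose yellow multimeter lying on the bench, 130 x 70 x 40 mm, origin at the centre of its underside, x along its length; leave alone
- spray_can: Loose upright spray can with blue label, 52 mm across, 140 mm high, origin at the centre of its foot; leave alone
- screwdriver: Loose screwdriver lying on the bench, 180 mm long, along its x; leave alone
Mind the look-alikes: they are no part of the job. What is meant by the part that bears board_mid is not blue or turquoise, and is the larger of those in its own colour.

How it is judged:
By the outcome, as a careful person would: the job done as asked, in the order asked, and still so for the second after the job is handed in, while the arm keeps its last pose, push and grip.
It also fails if it takes over 67 s, if anything falls off the work surface, if the arm or the gripper's body presses on something with over 40 N, if the wrist force passes 120 N, or if a joint passes its speed limit or range.

## Working session

There is one attempt and no reset: what is moved stays moved. The work goes in short steps, Python scripts to look and compute and a shell command to move; the robot and the scene stay as the last step left them, time stands still between calls to the robot, and variables do not carry over. Pictures are saved under pics/ and viewed, at most 10 in all, crops included, and the job is handed in when it is done.

```bash
mkdir -p pics; ls; cat > h.py <<'E'
import numpy as np,cv2
from cell import get_obs,cams,ticket,finder
def shot(n,f=None):
    im=cams.read_camera(n)
    if f: cv2.imwrite('pics/'+f,im[:,:,::-1])
    return im
def ray(n,xy):
    c=cams.calibration(n);E=np.array(c['extrinsics']);a=(xy[0]-c['cx'])/c['fx'];b=(xy[1]-c['cy'])/c['fy']
    if n=='wrist':
        r=np.hypot(a,b);s=np.sinc(r/np.pi);d=np.array([a*s,b*s,np.cos(r)])
    else: d=np.array([a,b,1.])
    d=E[:3,:3].T@d;o=-E[:3,:3].T@E[:3,3]
    return o,d/np.linalg.norm(d)
def atz(n,xy,z):
    o,d=ray(n,xy);return o+d*(z-o[2])/d[2]
def tri(obs):
    A=0;b=0;L=[ray(*q) for q in obs]
    for o,d in L:
        P=np.eye(3)-np.outer(d,d);A=A+P;b=b+P@o
    x=np.linalg.solve(A,b);return x,[np.linalg.norm((np.eye(3)-np.outer(d,d))@(x-o)).round(4) for o,d in L]
def proj(n,p):
    c=cams.calibration(n);E=np.array(c['extrinsics']);q=E[:3,:3]@np.array(p)+E[:3,3]
    return c['fx']*q[0]/q[2]+c['cx'],c['fy']*q[1]/q[2]+c['cy']
E
python3 - <<'E'
from h import *
a=shot('scene');b=shot('side');
cv2.imwrite('pics/a.png',cv2.resize(a,(800,600))[:,:,::-1]);cv2.imwrite('pics/b.png',cv2.resize(b,(800,600))[:,:,::-1])
for n in ['scene','side']:
  for t in ['lamp_base','lamp_pivot','lamp_lens','lamp_ball','board_mid','palm_knob','spray_can','multimeter','screwdriver']:
    print(n,t,[(np.round(r['xy']),round(r['p'],2)) for r in finder.tip_of(t,n)][:4])
print(get_obs())
E
```

```text
pics
scene lamp_base [(array([411., 250.]), 0.66)]
scene lamp_pivot [(array([426., 184.]), 0.6)]
scene lamp_lens [(array([424., 167.]), 0.78)]
scene lamp_ball [(array([425., 230.]), 0.71)]
scene board_mid [(array([214., 235.]), 0.92), (array([352., 313.]), 0.87), (array([299., 269.]), 0.59), (array([341., 209.]), 0.59)]
scene palm_knob [(array([296., 224.]), 0.81), (array([203., 190.]), 0.77), (array([355., 285.]), 0.62), (array([341., 179.]), 0.56)]
scene spray_can [(array([436., 327.]), 0.96)]
scene multimeter [(array([196., 338.]), 0.64)]
scene screwdriver [(array([237., 389.]), 0.6)]
side lamp_base [(array([285., 407.]), 0.82)]
side lamp_pivot [(array([270., 342.]), 0.93)]
side lamp_lens [(array([282., 198.]), 0.67), (array([227., 300.]), 0.65), (array([270., 340.]), 0.35)]
side lamp_ball [(array([226., 303.]), 0.98)]
side board_mid [(array([346., 271.]), 0.9), (array([403., 372.]), 0.87), (array([447., 233.]), 0.7), (array([260., 277.]), 0.61)]
side palm_knob [(array([412., 338.]), 0.91), (array([461., 189.]), 0.85), (array([256., 247.]), 0.66), (array([351., 224.]), 0.61)]
side spray_can []
side multimeter [(array([350., 192.]), 0.6)]
side screwdriver [(array([284., 199.]), 0.86)]
{'time_s': 1.0, 'qpos': array([-64.28041537,  18.39218834,  -4.0190547 ,  83.10719564,
         1.29412624,  78.53995137,  -3.26116371]), 'joint_velocities': array([ 0.03472316,  0.07785732,  0.0594222 , -0.03795615,  0.0927889 ,
        0.02515043,  0.01690562]), 'effort': array([ 1.64384128e-04, -4.91110039e+01, -4.03404543e-01, -3.12772930e+01,
       -6.38956181e-02,  3.36940354e-02,  2.64988586e-05]), 'tool_pos': array([0.27379781, 0.58955222, 0.22258704]), 'tool_rot': array([1.79994240e+02, 8.66529118e-04, 1.55090670e+02]), 'force': array([-0.0097099 ,  0.18462614, -0.35242054]), 'wrist_torque': array([-0.01583839,  0.01420442, -0.02860531]), 'grasp_force': 0.0, 'grip_width': 0.08689442524575879}
```

View pics/a.png

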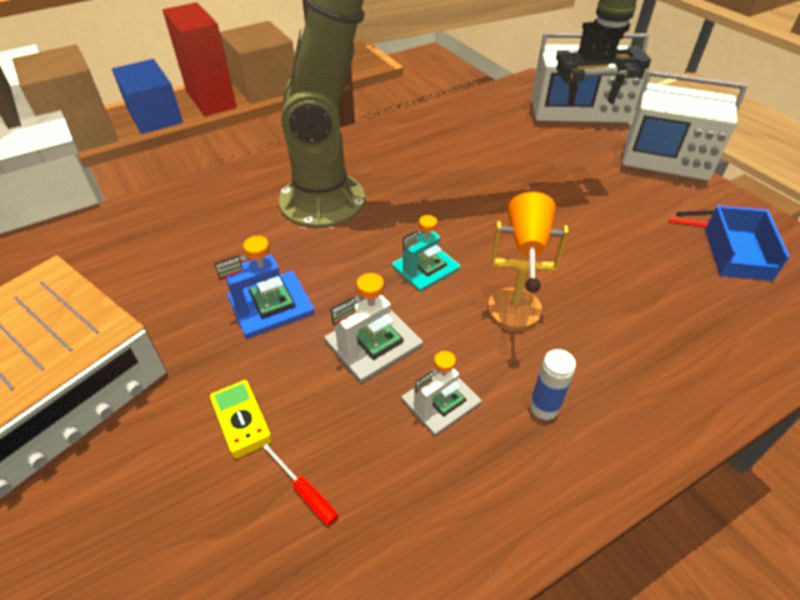

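View pics/b.png

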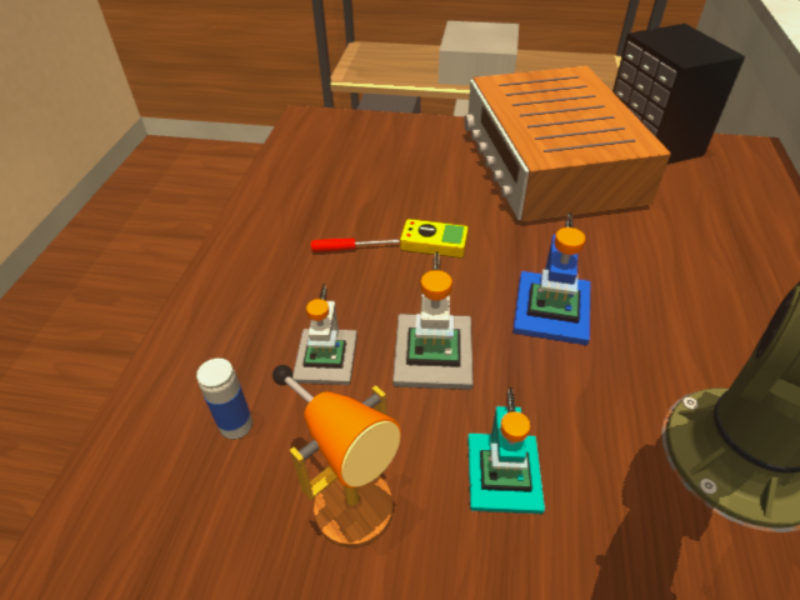

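Four jigs (full-res scene pixels of the board): blue (214,235), turquoise (341,209), large grey (299,269) and small grey (352,313). The large grey one fits, since it is neither blue nor turquoise and is the larger of the two greys. In the side view it is at (346,271). I'll confirm it in a crop.

```bash
python3 - <<'E'
from h import *
a=shot('scene');cv2.imwrite('pics/c.png',cv2.resize(a[200:360,250:410],(600,600),interpolation=2)[:,:,::-1])
print('board',tri([('scene',(299,269)),('side',(346,271))]),atz('scene',(299,269),.032),atz('side',(346,271),.032))
print('small',tri([('scene',(352,313)),('side',(260,277))]))
print('knob',tri([('scene',(296,224)),('side',(351,224))]))
print('turqknob',tri([('scene',(341,179)),('side',(412,338))]))
B=None
S={}
for n in['scene','side']:
  shot(n)
  for t in['lamp_base','lamp_pivot','lamp_ball','spray_can','lamp_lens']:
    for k in range(1):
      r=finder.tip_of(t,n)
      if r:S.setdefault(t,[]).append((n,r[0]['xy']))
for t in S: print(t,S[t],tri(S[t]) if len(S[t])>1 else '')
print('ball',tri([('scene',(426.5,228)),('side',(226,300))]))
print('base z0',atz('scene',(411,250),0),atz('side',(285,407),0))
print('can',atz('scene',S['spray_can'][0][1],0), 'side',tri([('scene',(447,287)),('side',(173,295))]))
E
```

```text
board (array([ 0.48488097, -0.1212958 ,  0.02980947]), [np.float64(0.0022), np.float64(0.0022)]) [ 0.48881477 -0.12128095  0.032     ] [ 0.48305541 -0.12130487  0.032     ]
small (array([ 0.65995941, -0.08075449,  0.02889652]), [np.float64(0.0009), np.float64(0.0009)])
knob (array([ 0.47720812, -0.11745051,  0.17467021]), [np.float64(0.0007), np.float64(0.0007)])
turqknob (array([0.35184393, 0.0850865 , 0.12871173]), [np.float64(0.0005), np.float64(0.0005)])
lamp_base [('scene', [407.3, 250.8]), ('side', [283.4, 406.9])] (array([ 0.55437997,  0.17028485, -0.0096107 ]), [np.float64(0.0029), np.float64(0.0029)])
lamp_pivot [('scene', [424.1, 185.3]), ('side', [271.1, 340.6])] (array([0.55649209, 0.17398621, 0.21353961]), [np.float64(0.0012), np.float64(0.0012)])
lamp_ball [('scene', [424.1, 226.7]), ('side', [227.5, 300.9])] (array([0.64589034, 0.10317026, 0.19445291]), [np.float64(0.0015), np.float64(0.0015)])
spray_can [('scene', [435.9, 326.2]), ('side', [188.3, 339.7])] (array([ 7.69927368e-01,  7.29990054e-02, -5.13417199e-04]), [np.float64(0.0006), np.float64(0.0006)])
lamp_lens [('side', [296.8, 364.7])] 
ball (array([0.65013034, 0.10350199, 0.19498886]), [np.float64(0.0005), np.float64(0.0005)])
base z0 [5.60633688e-01 1.72175915e-01 1.11022302e-16] [0.55225967 0.17593169 0.        ]
can [0.77060542 0.07306313 0.        ] side (array([0.76567862, 0.07074232, 0.14191157]), [np.float64(0.0006), np.float64(0.0006)])
```

View pics/c.png

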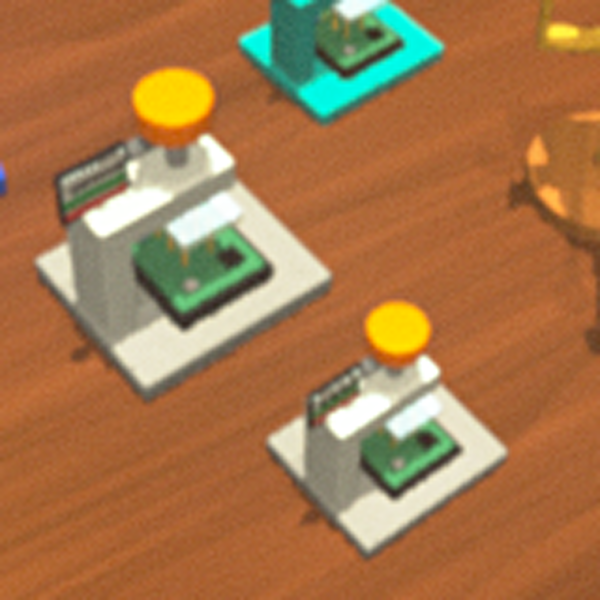

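Confirmed: the large grey jig is at crop (200,260), with the clearly smaller grey one at crop (390,470). I'll move above the lamp ball.

```bash
python3 -m creep '0.034 -0.044 0.018 -1 0.087;0.034 -0.044 0.018 -1 0.087;0.034 -0.044 0.018 -1 0.087;0.034 -0.044 0.018 -1 0.087;0.034 -0.044 0.018 -1 0.087;0.034 -0.044 0.018 -1 0.087;0.034 -0.044 0.018 -1 0.087;0.034 -0.044 0 -1 0.087' 20
python3 -m creep '0.034 -0.044 0 -1 0.087;0.034 -0.044 0 -1 0.087;0.034 -0.044 0 -2 0.087;0 0 0 0 0.087;0 0 0 0 0.087'
python3 - <<'E'
from h import *
o=get_obs();print(o['time_s'],o['tool_pos'],o['tool_rot'],o['qpos'])
cw=cams.calibration('wrist');im=shot('wrist')
for t in ['lamp_ball','lamp_pivot','board_mid','palm_knob']:
  for r in finder.tip_of(t,'wrist'): print(t,np.round(r['xy']),round(r['p'],2),atz('wrist',r['xy'],{'lamp_ball':.195,'lamp_pivot':.216,'board_mid':.032,'palm_knob':.176}[t]))
cv2.imwrite('pics/d.png',im[:,:,::-1])
E
```

```text
time_s: 2.65
tool_pos: [0.5474, 0.2363, 0.3508]
tool_rot: [179.8, 0.1, 147.1]
force: [1.1, -0.7, -0.5]
grip_width: 0.0873
grasp_force: 0.0
time_s: 3.28
tool_pos: [0.6476, 0.1061, 0.3483]
tool_rot: [180.0, -0.1, 143.1]
force: [-0.2, 1.1, -0.5]
grip_width: 0.087
grasp_force: 0.0
3.275 [0.64764753 0.10609423 0.34832019] [ 1.79984711e+02 -5.57343559e-02  1.43106367e+02] [-25.77156067  18.19124186  19.4017      70.30937214  -6.00809165
  92.48543573  45.57591252]
lamp_ball [309. 239.] 0.72 [0.65027624 0.09878212 0.195     ]
lamp_pivot [311.  93.] 0.59 [0.55440004 0.17351291 0.216     ]
board_mid [175.  47.] 0.96 [0.35966569 0.0897015  0.032     ]
board_mid [214. 290.] 0.85 [ 0.65856693 -0.07797194  0.032     ]
board_mid [  4. 167.] 0.81 [ 0.27368275 -0.25797055  0.032     ]
board_mid [116. 212.] 0.76 [ 0.48101188 -0.12352595  0.032     ]
palm_knob [ 57. 232.] 0.61 [ 0.48111351 -0.12151899  0.176     ]
```

View pics/d.png

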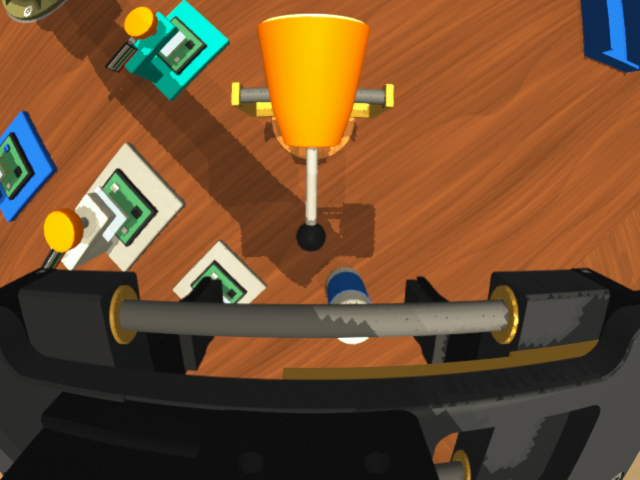

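The ball is at (310,236), the rod runs straight up the picture, and the fingers straddle it squarely. I'll descend and pinch.

```bash
python3 -m creep '0.001 -0.006 -0.043 0 0.087;0 0 -0.043 0 0.087;0 0 -0.043 0 0.087;0 0 -0.043 0 0.087;0 0 0 0 0.06;0 0 0 0 0.01;0 0 0 0 0.01;0 0 0 0 0.01' 25
python3 -m creep '0 0 0 0 0.01;0 0 0 0 0.01'
python3 - <<'E'
from h import *
p=np.array([.556,.173,.216]);b=np.array([.481,-.121,.032]);d=(b-p)/np.linalg.norm(b-p);print(p-.12*d,p-.139*0)
T=get_obs()['tool_pos']+[0,0,.019];v=T-p;print(T,np.linalg.norm(v),np.degrees([np.arctan2(v[1],v[0]),np.arcsin(v[2]/np.linalg.norm(v))]))
a0=np.arctan2(v[1],v[0]);e0=np.arcsin(v[2]/np.linalg.norm(v));a1=np.arctan2(-d[1],-d[0]);e1=np.arcsin(-d[2]);print(np.degrees([a1,e1]))
N=14;q=[p+.12*np.array([np.cos(e)*np.cos(a),np.cos(e)*np.sin(a),np.sin(e)]) for a,e in zip(np.linspace(a0,a1,N+1),np.linspace(e0,e1,N+1))]
q=np.round(q,4);print(np.round(np.diff(q,axis=0),4),q[-1])
E
```

```text
time_s: 4.53
tool_pos: [0.6497, 0.0997, 0.1784]
tool_rot: [179.9, 0.1, 143.1]
force: [-0.4, -0.1, -0.6]
grip_width: 0.0546
grasp_force: 0.0
time_s: 4.78
tool_pos: [0.6489, 0.0995, 0.1768]
tool_rot: [180.0, 0.0, 143.1]
force: [0.6, -0.1, 0.6]
grip_width: 0.0353
grasp_force: 0.0
[0.58136298 0.27242289 0.27822385] [0.556 0.173 0.216]
[0.64890822 0.099491   0.19582365] 0.12017735189288152 [-38.35105075  -9.66505131]
[75.68895874 31.23383846]
[[ 0.0102  0.0134  0.006 ]
 [ 0.008   0.015   0.0061]
 [ 0.0055  0.0161  0.0061]
 [ 0.0028  0.0168  0.0061]
 [ 0.0002  0.0171  0.0061]
 [-0.0026  0.0167  0.0061]
 [-0.0052  0.016   0.0061]
 [-0.0077  0.0149  0.0059]
 [-0.0098  0.0133  0.0059]
 [-0.0116  0.0114  0.0059]
 [-0.0132  0.0092  0.0057]
 [-0.0142  0.0068  0.0056]
 [-0.0148  0.0043  0.0054]
 [-0.015   0.0018  0.0053]] [0.5814 0.2724 0.2782]
```

```bash
python3 -m creep '0 0 0 0 0.01;0 0 0 0 0.01;0 0 0 0 0.01;0 0 0 0 0.01'
python3 -m creep '0.010 0.0135 0.006 7 0.01;0.008 0.015 0.006 7 0.01;0.0055 0.016 0.006 7 0.01;0.003 0.017 0.006 7 0.01;0 0.017 0.006 7 0.01;-0.0025 0.017 0.006 7 0.01;0 0 0 0 0.01' 25
```

```text
time_s: 5.28
tool_pos: [0.6492, 0.0998, 0.1767]
tool_rot: [180.0, 0.0, 143.1]
force: [1.8, 1.0, -1.1]
grip_width: 0.0241
grasp_force: 25.0
time_s: 6.15
tool_pos: [0.673, 0.1958, 0.2128]
tool_rot: [180.0, 0.0, -174.9]
force: [2.0, 0.7, 0.0]
grip_width: 0.024
grasp_force: 25.0
```

```bash
python3 -m creep '-0.005 0.016 0.006 7 0.01;-0.0075 0.015 0.006 7 0.01;-0.010 0.0135 0.006 7 0.01;-0.0115 0.0115 0.006 7 0.01;-0.013 0.009 0.0055 7 0.01;-0.0145 0.007 0.0055 7 0.01;-0.015 0.0045 0.0055 7 0.01;-0.015 0.002 0.0055 7 0.01'
python3 -m creep '0 0 0 0 0.01;0 0 0 0 0.01'
cat > m.py <<'E'
from h import *
o=get_obs();print(o['time_s'],o['tool_pos'],o['tool_rot'],o['qpos'][6],o['force'])
S={}
for n in['scene','side']:
  im=shot(n);cv2.imwrite('pics/%s_%d.png'%(n,o['time_s']*100),im[:,:,::-1])
  for t in['lamp_pivot','lamp_ball','lamp_lens']:
    r=finder.tip_of(t,n)
    for q in r[:2]: print(n,t,q)
    if r:S.setdefault(t,[]).append((n,r[0]['xy']))
for t in S: print(t,tri(S[t]) if len(S[t])>1 else '')
E
python3 m.py
```

```text
time_s: 7.15
tool_pos: [0.5816, 0.2732, 0.2584]
tool_rot: [-180.0, 0.0, -118.9]
force: [4.3, -0.1, -2.6]
grip_width: 0.024
grasp_force: 25.0
time_s: 7.4
tool_pos: [0.581, 0.2731, 0.2586]
tool_rot: [179.9, -0.0, -119.1]
force: [-1.8, 0.6, 2.3]
grip_width: 0.0244
grasp_force: 25.0
7.4 [0.58100259 0.27308382 0.25864984] [ 1.79928493e+02 -3.51966177e-02 -1.19114214e+02] 123.28744712369146 [-1.80181929  0.55005518  2.27042671]
scene lamp_pivot {'xy': [422.6, 188.5], 'p': 0.6}
scene lamp_ball {'xy': [469.8, 150.7], 'p': 0.9}
scene lamp_lens {'xy': [401.7, 201.3], 'p': 0.94}
side lamp_pivot {'xy': [269.9, 341.1], 'p': 0.95}
side lamp_ball {'xy': [348.8, 224.0], 'p': 0.31}
side lamp_lens {'xy': [290.2, 324.0], 'p': 0.77}
lamp_pivot (array([0.55877445, 0.17044473, 0.20684588]), [np.float64(0.0022), np.float64(0.0022)])
lamp_ball (array([0.54430076, 0.15926027, 0.37535916]), [np.float64(0.0988), np.float64(0.0988)])
lamp_lens (array([0.54383471, 0.12296766, 0.18054578]), [np.float64(0.0012), np.float64(0.0012)])
```

```bash
python3 -m creep '0 0 0 0 0.06;0 0 0 0 0.06;0 0 0 0 0.06;0 0 0.04 0 0.06;0 0 0.05 0 0.06;-0.02 -0.01 0.03 -10 0.06;-0.02 -0.01 0 -10 0.06;0 0 0 0 0.06'
python3 - <<'E'
from h import *
from scipy.optimize import least_squares
o=get_obs();print(o['time_s'],o['tool_pos'],o['tool_rot'])
ob=[]
for n in['scene','side','wrist']:
  im=shot(n);cv2.imwrite('pics/e_%s.png'%n,im[:,:,::-1])
  for t in['lamp_pivot','lamp_ball','lamp_lens']:
    for r in finder.tip_of(t,n)[:1]: ob.append((n,t,r['xy'],r['p']));print(ob[-1])
K={'lamp_pivot':0,'lamp_ball':-.12,'lamp_lens':.057}
R=[(K[t],ray(n,xy)) for n,t,xy,p in ob]
def f(x):
  P=np.array([x[0],x[1],.216]);d=np.array([np.cos(x[3])*np.cos(x[2]),np.cos(x[3])*np.sin(x[2]),-np.sin(x[3])])
  return np.concatenate([(np.eye(3)-np.outer(u,u))@(P+k*d-q) for k,(q,u) in R])*1000
s=least_squares(f,[.556,.173,-1.82,.54],loss='soft_l1',f_scale=3);x=s.x
print(x[:2],np.degrees(x[2:]));print(np.linalg.norm(f(x).reshape(-1,3),axis=1).round(1))
d=np.array([np.cos(x[3])*np.cos(x[2]),np.cos(x[3])*np.sin(x[2]),-np.sin(x[3])]);print('hit',np.array([x[0],x[1],.216])+d*.184/np.sin(x[3]))
im=cv2.imread('pics/e_side.png')[170:410,180:480];cv2.imwrite('pics/f.png',cv2.resize(im,(750,600),interpolation=2))
im=cv2.imread('pics/e_scene.png')[100:340,230:530];cv2.imwrite('pics/g.png',cv2.resize(im,(750,600),interpolation=2))
E
```

```text
time_s: 8.8
tool_pos: [0.541, 0.2532, 0.3799]
tool_rot: [-180.0, 0.1, -138.8]
force: [0.3, -0.2, 0.0]
grip_width: 0.0597
grasp_force: 0.0
8.8 [0.54104617 0.25322929 0.37989059] [-1.79964234e+02  1.32757259e-01 -1.38838768e+02]
('scene', 'lamp_pivot', [424.6, 185.5], 0.77)
('scene', 'lamp_ball', [472.0, 153.7], 0.7)
('scene', 'lamp_lens', [403.7, 200.7], 0.78)
('side', 'lamp_ball', [224.9, 381.3], 0.68)
('side', 'lamp_lens', [284.5, 198.9], 0.46)
('wrist', 'lamp_pivot', [234.0, 184.3], 0.96)
('wrist', 'lamp_ball', [300.1, 302.4], 0.71)
[0.56183446 0.17048079] [-100.88442226   29.1939669 ]
[  2.5   3.    0.6   2.5 185.5   4.8   1.2]
hit [ 0.49965124 -0.15290559  0.032     ]
```

View pics/f.png

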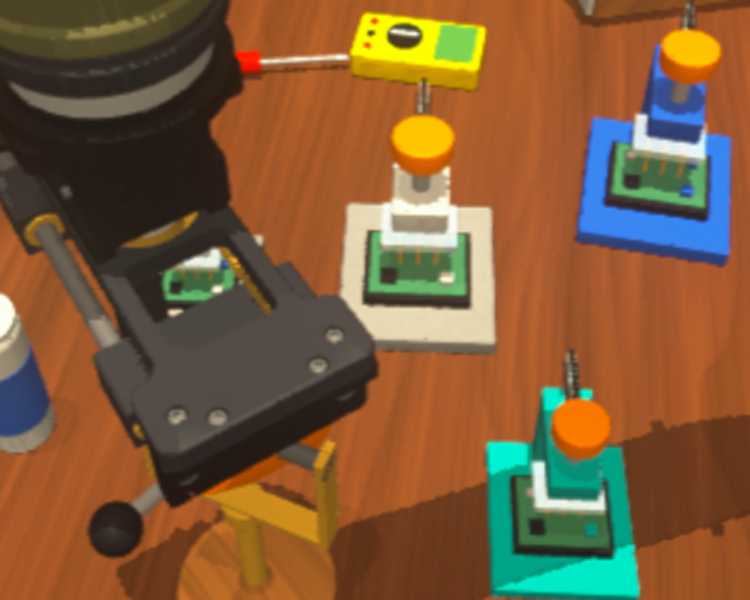

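View pics/g.png

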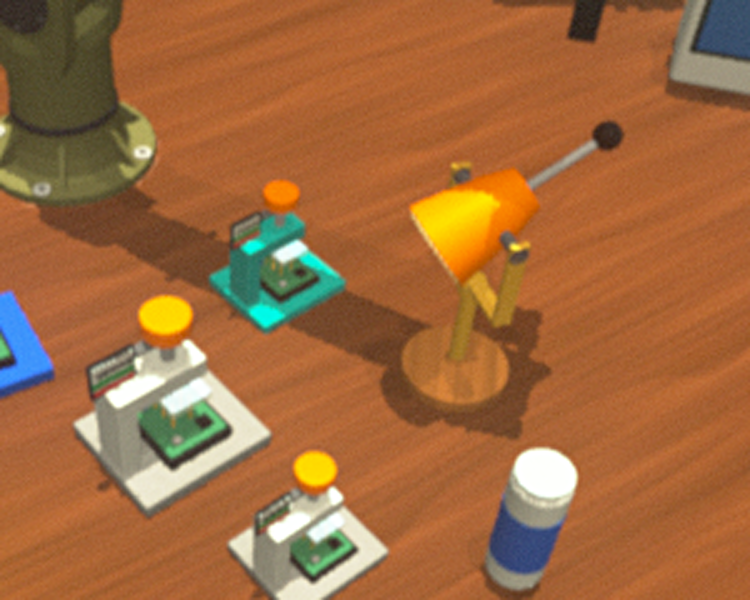

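```bash
python3 -m creep '-0.008 -0.045 0 -10 0;-0.008 -0.045 0 -10 0;-0.008 -0.045 0 -10 0;-0.008 -0.045 0 -10 0;-0.008 -0.045 0 -10 0;-0.008 -0.045 0 -10 0;-0.007 -0.05 0 -10 0;-0.007 -0.05 0 -10 0' 20
python3 -m creep '0 0 0 0 0;0 0 0 0 0'
cat > fit.py <<'E'
from h import *
from scipy.optimize import least_squares
o=get_obs();print(o['time_s'],o['tool_pos'],o['tool_rot'])
ob=[];K={'lamp_pivot':0,'lamp_ball':-.12,'lamp_lens':.057}
bd=[]
for n in['scene','side']*3+['wrist']:
  im=shot(n);cv2.imwrite('pics/h_%s.png'%n,im[:,:,::-1])
  for t in K:
    for r in finder.tip_of(t,n)[:1]: ob.append((n,t,r['xy'],r['p']))
  for r in finder.tip_of('board_mid',n):
    q=atz(n,r['xy'],.032)
    if np.hypot(*(q[:2]-[.481,-.12]))<.03: bd.append((n,q[:2].round(4)))
print(bd)
R=[(K[t],ray(n,xy)) for n,t,xy,p in ob]
def f(x):
  P=np.array([x[0],x[1],.216]);d=np.array([np.cos(x[3])*np.cos(x[2]),np.cos(x[3])*np.sin(x[2]),-np.sin(x[3])])
  return np.concatenate([(np.eye(3)-np.outer(u,u))@(P+k*d-q) for k,(q,u) in R])*1000
x=least_squares(f,[.556,.173,-1.82,.54],loss='soft_l1',f_scale=3).x
print(x[:2],np.degrees(x[2:]));
for e,b in zip(np.linalg.norm(f(x).reshape(-1,3),axis=1).round(1),ob): print(e,b[:3])
d=np.array([np.cos(x[3])*np.cos(x[2]),np.cos(x[3])*np.sin(x[2]),-np.sin(x[3])]);print('hit',np.array([x[0],x[1],.216])+d*.184/np.sin(x[3]))
E
python3 fit.py; python3 - <<'E'
import cv2
a=cv2.imread('pics/h_side.png')[240:440,180:380];b=cv2.imread('pics/h_scene.png')[100:300,340:540]
cv2.imwrite('pics/i.png',cv2.hconcat([cv2.resize(a,(400,400),interpolation=2),cv2.resize(b,(400,400),interpolation=2)]))
E
```

```text
time_s: 10.4
tool_pos: [0.4789, -0.118, 0.3789]
tool_rot: [180.0, 0.0, 140.8]
force: [1.1, -0.4, -0.1]
grip_width: 0.0009
grasp_force: 0.0
time_s: 10.65
tool_pos: [0.4795, -0.1157, 0.3787]
tool_rot: [179.9, -0.0, 141.2]
force: [-0.4, 1.3, 1.2]
grip_width: 0.0006
grasp_force: 0.0
10.65 [ 0.47947931 -0.11570274  0.37866509] [ 1.79946899e+02 -1.20611778e-02  1.41174182e+02]
[('scene', array([ 0.4886, -0.1223])), ('side', array([ 0.4881, -0.127 ])), ('scene', array([ 0.4824, -0.1227])), ('side', array([ 0.4797, -0.1221])), ('scene', array([ 0.4885, -0.1211])), ('side', array([ 0.4858, -0.1212])), ('wrist', array([ 0.4795, -0.1249]))]
[0.55643523 0.17471036] [-103.16196157   31.16048468]
4.9 ('scene', 'lamp_pivot', [423.0, 183.6])
695.2 ('scene', 'lamp_ball', [194.8, 336.0])
6.5 ('scene', 'lamp_lens', [401.6, 201.1])
2.0 ('side', 'lamp_pivot', [272.6, 338.7])
4.4 ('side', 'lamp_ball', [225.8, 385.2])
3.3 ('side', 'lamp_lens', [289.1, 326.1])
2.3 ('scene', 'lamp_pivot', [426.0, 184.8])
5.3 ('scene', 'lamp_ball', [474.3, 151.6])
7.5 ('scene', 'lamp_lens', [404.0, 202.1])
2.6 ('side', 'lamp_pivot', [270.8, 341.4])
1.1 ('side', 'lamp_ball', [228.5, 381.9])
1.3 ('side', 'lamp_lens', [288.6, 324.5])
6.9 ('scene', 'lamp_pivot', [425.8, 187.5])
4.2 ('scene', 'lamp_ball', [472.2, 151.2])
1.9 ('scene', 'lamp_lens', [404.3, 199.0])
4.8 ('side', 'lamp_pivot', [273.6, 342.5])
1.6 ('side', 'lamp_ball', [228.7, 382.5])
2.9 ('side', 'lamp_lens', [288.4, 322.6])
3.5 ('wrist', 'lamp_pivot', [576.5, 115.8])
0.6 ('wrist', 'lamp_lens', [532.9, 131.0])
hit [ 0.48714623 -0.12158947  0.032     ]
```

View pics/i.png

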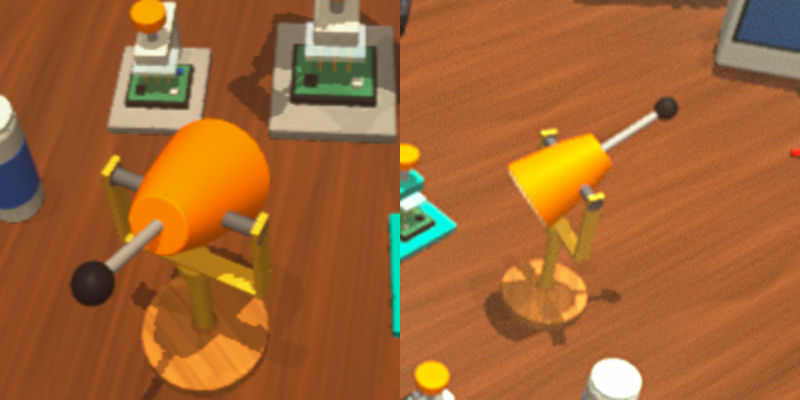

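The lamp is aimed: the fitted beam hits (0.487, -0.122), with the board's middle at about (0.484, -0.122). Next I press the knob.

```bash
python3 -m creep '0.001 -0.004 -0.045 0 0;0 0 -0.045 0 0;0 0 -0.045 0 0;0 0 -0.045 0 0;0 0 -0.014 0 0;0 0 -0.003 0 0;0 0 0 0 0'
python3 -m creep '0 0 -0.004 0 0;0 0 -0.004 0 0;0 0 0 0 0;0 0 0 0 0'
```

```text
time_s: 13.28
tool_pos: [0.4815, -0.1207, 0.1832]
tool_rot: [179.9, 0.1, 141.1]
force: [-0.3, 0.5, -0.4]
grip_width: 0.0
grasp_force: 0.0
time_s: 13.78
tool_pos: [0.4812, -0.1206, 0.1745]
tool_rot: [179.9, 0.1, 141.1]
force: [0.2, -0.4, 4.2]
grip_width: 0.0007
grasp_force: 2.4
```

```bash
python3 -m creep '0 0 -0.003 0 0;0 0 -0.003 0 0;0 0 -0.003 0 0;0 0 -0.002 0 0;0 0 -0.001 0 0;0 0 0 0 0;0 0 0 0 0'
```

```text
time_s: 14.65
tool_pos: [0.4813, -0.1206, 0.1631]
tool_rot: [179.9, 0.1, 141.1]
force: [-0.6, 0.1, 8.5]
grip_width: 0.0008
grasp_force: 4.7
```

```bash
python3 -m creep '0 0 -0.001 0 0;0 0 0 0 0;0 0 0 0 0;0 0 0 0 0'
python3 - <<'E'
from h import *
o=[]
for i in range(12):
  a=shot('scene');s=get_obs();o.append([s['force'][2],s['tool_pos'][2]])
print(np.mean(o,0))
b=shot('side')
cv2.imwrite('pics/j.png',cv2.hconcat([cv2.resize(a[190:290,250:350],(400,400),interpolation=2),cv2.resize(b[180:280,300:400],(400,400),interpolation=2)])[:,:,::-1])
E
python3 -m creep '0 0 0 0 0;0 0 0 0 0;0 0 0 0 0;0 0 0 0 0;0 0 0 0 0;0 0 0 0 0;0 0 0 0 0;0 0 0 0 0'
```

```text
time_s: 15.15
tool_pos: [0.4812, -0.1206, 0.1621]
tool_rot: [179.9, 0.1, 141.1]
force: [-1.2, 0.6, 9.9]
grip_width: 0.0003
grasp_force: 4.8
[9.60183349 0.1621579 ]
time_s: 16.8
tool_pos: [0.4812, -0.1206, 0.1621]
tool_rot: [179.9, 0.1, 141.1]
force: [-1.2, -0.3, 10.6]
grip_width: 0.0004
grasp_force: 4.8
```

View pics/j.png

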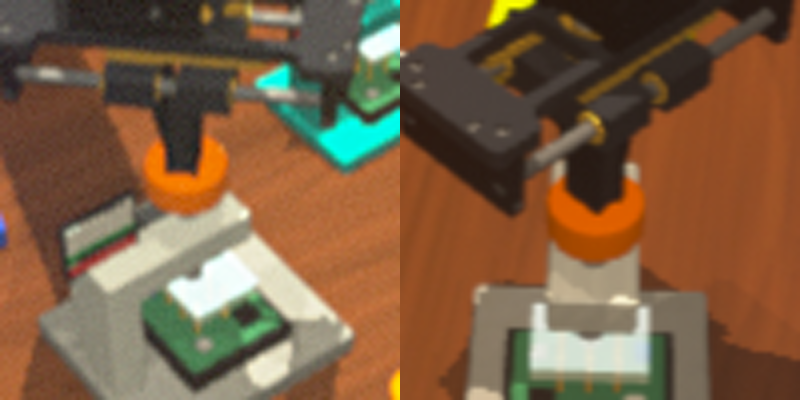

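The fingers are on the middle of the knob (left half, about (185,165)), and the mean force of 9.6 N matches mid-green. I'll hold for a few more seconds, check the lamp, then hand in.

```bash
for i in 1 2; do python3 -m creep '0 0 0 0 0;0 0 0 0 0;0 0 0 0 0;0 0 0 0 0;0 0 0 0 0;0 0 0 0 0;0 0 0 0 0;0 0 0 0 0'; done
python3 fit.py | grep -E 'hit|^[0-9.]+ \[' ; python3 - <<'E'
from h import *
o=get_obs();print(o['time_s'],o['tool_pos'],o['force']);print(ticket.sign_off())
E
```

```text
time_s: 17.8
tool_pos: [0.4812, -0.1206, 0.1622]
tool_rot: [179.9, 0.1, 141.1]
force: [-0.7, 0.3, 9.8]
grip_width: 0.0003
grasp_force: 4.8
time_s: 18.8
tool_pos: [0.4812, -0.1206, 0.1622]
tool_rot: [179.9, 0.1, 141.1]
force: [-0.3, -0.1, 9.7]
grip_width: 0.0001
grasp_force: 4.8
18.8 [ 0.48123685 -0.12060926  0.1621619 ] [1.79912282e+02 1.07556693e-01 1.41091249e+02]
hit [ 0.49088203 -0.11228938  0.032     ]
20.55 [ 0.48123894 -0.12058768  0.16215008] [-0.86782233  0.48833127  9.82415882]
the job is handed in; nothing more can be done
None
```

I aimed the lamp at the large grey jig's board and let go of it. The palm knob was then held mid-green (about 9.7 N) for over 5 s and was still held at hand-in; the beam was measured 3 mm from the board's middle before the press and about 1 cm in a noisier check during the hold.

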